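Clamp the housing and hold its cover over the tapped holes

TASK

Push the sliding jaw of the bench fixture up until the aluminium housing is clamped square between the two jaws, leaving it flat on the fixture's bed. Then pick up the four-hole steel cover (not the two-hole one) and hold it level about 15 mm above the housing, not touching it, long sides together and all four holes lined up with the tapped holes so that bolts could be dropped straight in. Finish while still holding the cover steady there - do not set it down or let go - and leave the other things on the bench where they are.

Things in the scene. Friction and masses are not known exactly. Their poses are not given: they have to be found in the camera images.
- vise: Slide-jaw fixture fixed on the right half of the bench, turned up to 15 degrees: grey bed 170 (x) x 270 (y) x 15 mm high; origin at the centre of its underside. The housing stands on the bed's top, z = 15 mm. Fixed jaw: 130 mm long in x, top at z = 50 mm, clamping face at y = -55 mm looking to +y. The sliding jaw faces it from the +y side.
- jaw (a joint): Travel of the sliding jaw in m: 0 fully open, growing as it slides to the fixture's -y, towards the fixed jaw. Its clamping face (130 mm long, top at z = 50 mm) is at fixture y = 70 mm minus this value: the 80 mm wide housing is clamped square at 0.045. Friction about 4 N, stays where left; pushing the housing takes 3 to 10 N more.
- jaw_handle (a point): Centre of the top of the sliding jaw's upright steel handle bar, 105 mm above the bench: 20 mm (fixture x) by 16 mm (fixture y), free to be gripped from z = 55 to 105 mm. It is rigid with the jaw and stands 39 mm behind the clamping face.
- housing: Aluminium housing, loose on the fixture's bed between the jaws, a little askew at first: 110 (x) x 80 (y, between the jaws) x 50 mm high, about 0.9 kg; origin at the centre of its underside, z up. In its top a 60 x 32 mm opening and four tapped 10 mm holes at x = +-42, y = +-27 mm. It shifts and turns as it is clamped.
- housing_hole0 (a point): Mouth of the housing's tapped hole at x = +42, y = +27 mm, on the top face (50 mm above its underside, 65 mm above the bench); axes as the housing's.
- housing_hole2 (a point): Mouth of the housing's tapped hole at x = -42, y = -27 mm, on the top face; axes as the housing's.
- cover: Four-hole steel cover lying handle up on the left half of the bench: 110 (x) x 80 (y) x 6 mm, 0.3 to 0.6 kg; origin at the centre of its underside, z up. 14 mm through holes at x = +-42, y = +-27 mm. Bridge handle along x on top: bar 70 mm long, 12 mm thick in y, z = 32 to 46 mm, on legs at x = +-30 mm. Fits either way round (half a turn).
- cover_hole0 (a point): Lower mouth of the cover's hole at x = +42, y = +27 mm, on the underside.
- cover_hole2 (a point): Lower mouth of the cover's hole at x = -42, y = -27 mm, on the underside.
- blank: Another steel cover of the same size and with the same handle, but with only two 14 mm holes, at x = +-40, y = 0. Leave it. It and the four-hole cover may be in either of two places.
- bung: Steel weld bung, stepped round, 38 mm diameter, 36 mm high, standing between the fixture and the covers; origin under its centre. Leave it.
- stub: Heavy stub shaft standing on its 90 mm wide end, 130 mm high, beyond the fixture; origin under its centre. Leave it.
- wrench: Wrench lying flat beyond the covers, about 160 mm long; origin under its middle. Leave it.
- brush: Brush lying between the robot and the fixture, about 200 mm long; origin under its middle. Leave it.
- jar: White jar with a steel cap, 60 mm diameter, 75 mm high, near the robot; origin under its centre. Leave it.
- square: L-shaped steel square, 18 mm high, arms about 100 mm, lying to the right of the fixture; origin under the middle of one arm. Leave it.
- hammer: Hammer lying at the right, about 270 mm long; origin under its middle. Leave it.
Not all that is in view belongs to the job. Leave any blue or red look-alike of the cover alone.

How it is judged:
On the way, in this order (a step that is already met when the one before it is completed fails the run):
1. the sliding jaw has been pushed up and clamps the housing square on the bed (value of joint jaw above 0.042 m and angle between the x axis of housing and the x axis of vise, either way round below 0.04 rad and x of housing in the frame of vise between -0.035 and 0.035 m and y of housing in the frame of vise between -0.02 and -0.01 m and z of housing in the frame of vise below 0.019 m and angle between housing's own z axis and vertical below 0.04 rad), for 0.2 s.
2. after that the four-hole cover is lifted off the bench in the fingers (height (world z) of cover above 0.04 m and contact force between cover and the fingers above 2 N), for 0.2 s.
At the end, for the whole second after the job is handed in: Jaw travel over 42 mm; housing flat on the bed, between the jaws, square within 0.04 rad; cover held in the fingers, still, parallel within 0.09 rad, underside 6 to 26 mm above the housing, touching neither it nor the fixture, holes within 4 mm sideways of the tapped ones (either way round) (all of step 1 and ((horizontal distance between cover_hole0 and housing_hole0 below 0.004 m and horizontal distance between cover_hole2 and housing_hole2 below 0.004 m) or (horizontal distance between cover_hole0 and housing_hole2 below 0.004 m and horizontal distance between cover_hole2 and housing_hole0 below 0.004 m)) and z of cover in the frame of housing_hole0 between 0.006 and 0.026 m and angle between the z axis of cover and the z axis of housing, either way round below 0.09 rad and linear speed of each of cover, housing below 0.02 m/s and contact force between cover and the fingers above 2 N and contact force between cover and housing below 0.3 N and contact force between cover and vise below 0.3 N); the arm keeps its last pose, push and grip.
It fails at once if another thing on the bench is moved more than 30 mm (distance of any of blank, bung, stub, wrench, brush, jar, square, hammer from where it was at the start of the episode above 0.03 m).
It also fails if it takes over 48 s, if anything falls off the work surface, if the arm or the gripper's body presses on something with over 40 N, if the wrist force passes 120 N, or if a joint passes its speed limit or range.

ROBOT

A 6-joint arm with a two-finger parallel gripper is mounted at the origin on the work surface. World frame = base frame: x ahead of the robot, y to its left, z up, the work surface at z = 0. Lengths are in m, angles in rad, forces in N, time in s.
With the tool pointing down it reaches from about 0.35 to 0.95 m from the base axis. Payload 17.4 kg.
Tool frame: the origin (TCP) lies midway between the tips of the shut fingers; the grasp point (between the pads) lies 19 mm behind it; z points along the fingers, y is the line along which they close (so a half turn about z gives the same grasp; the last joint's range is limited). The gripper opens to 93 mm and grips with 3 to 60 N. Pads are 15 mm wide; open, the fingers measure 128 mm over their backs; the gripper's body (75 mm by 188 mm) begins 65 mm behind the grasp point.
Start: joints at [-1.343, 0.116, 1.442, -0, 1.584, -0.038], TCP at [0.177, -0.651, 0.219] pointing down, gripper open.
Joint ranges: [-2.83, 2.83], [-0.83, 2.19], [0.07, 2.5], [-1.14, 4.28], [0.01, 3], [-2.97, 2.97]. Speed limits (rad/s): [1.89, 1.89, 2.22, 3.14, 3.14, 3.14].

INTERFACE

Orientations are given as a unit quaternion [w, x, y, z].
In Python, from workcell import readout, cams, env gives the robot as it stands.
- The arm moves only by the shell command python3 -m pendant 'ROWS'. ROWS is a JSON object of lists of equal length, an entry for each row: "delta_rot": the turn, a rotation vector about the tool's x, y, z in degrees, a list of three; "xyz": the shift along the tool's x, y, z in cm, a list of three; "gripper": the opening, from 0 (shut) to 1 (fully open). A call has 1 to 20 rows; each row is the pose to reach, as a shift and turn from the pose commanded when the call began, along the tool's axes at that moment; what a row does not reach only later rows make up. A row lasts 1/10 s, in which the tool goes at most 50 mm and 8.59 degrees, less where a joint would pass 70% of its speed; a pose out of reach is approached as far as the arm can. A call with a gripper value outside its range is refused whole. The fingers move at their own pace and stop on an object; the grip force is fixed at half the most. Time passes only in rows, so rows that repeat a pose let the fingers close. It gives the time, the measured TCP pose, the force, the opening and the grip force at its end, in the units of the state.
- readout.read_state(): the state, without advancing time (a new reading comes with each control period).
- cams.grab_frame(name): name is "side" or "top"; returns the picture (400x640x3 uint8, blue, green, red); there is no depth.
- cams.get_calibration(name): a dict with "mtx" (3x3 intrinsics, pixels), "k1" (the pictures are not rectified: a ray, as slopes to the right and down, at radius r is drawn at 1 + k1 r^2 times it, then the intrinsics apply), "extrinsics" (4x4, takes a point from camera to world coordinates). Camera axes: x right, y down, z forward; pixel columns grow to the right and rows downward; lengths in m; the calibration is good to about 2 mm. A picture is of the moment at which its call begins. get_calibration takes no time and is no camera call.
- env.close_job(): hands the job in; it is judged then, once.
The state is a dict: "time": time; "joint_positions": joint angles; "joint_velocities": joint speeds; "effort": joint torques, N m; "position": TCP position; "tool_rot": TCP orientation; "wrist_force": force on the tool from outside, world axes, zero at the start; "wrist_torque": the same for the moment, N m; "grip_width": opening from 0.0 (shut) to 1.0 (fully open); "gripper_force": force on a finger pad.
Only numpy, scipy, OpenCV 4.12 (cv2) and the standard library are available. Lean on these libraries where they do the work, as an engineer would, in place of code of your own. Each camera call takes 0.05 s, during which the arm holds its last target. There are 200 camera calls.

## Working session

There is one attempt and no reset: what is moved stays moved. The work goes in short steps, Python scripts to look and compute and a shell command to move; the robot and the scene stay as the last step left them, time stands still between calls to the robot, and variables do not carry over. Pictures are saved under pics/ and viewed, at most 10 in all, crops included, and the job is handed in when it is done.

```bash
mkdir -p pics; ls
python3 - <<'E'
from workcell import readout,cams
import cv2
for n in("top","side"):
    f=cams.grab_frame(n);cv2.imwrite(f"pics/{n}0.png",f)
    c=cams.get_calibration(n);print(n,c)
s=readout.read_state();print(s)
E
```

```text
pics
top {'mtx': array([[370.19871918,   0.        , 315.28113249],
       [  0.        , 370.19871918, 196.57549761],
       [  0.        ,   0.        ,   1.        ]]), 'k1': 0.027704490984976765, 'extrinsics': array([[-3.08419218e-03, -9.88405095e-01,  1.51808614e-01,
         3.45319734e-01],
       [-9.99810938e-01,  1.33379987e-04, -1.94440588e-02,
         1.82987267e-02],
       [ 1.91983586e-02, -1.51839882e-01, -9.88218636e-01,
         1.17962584e+00],
       [ 0.00000000e+00,  0.00000000e+00,  0.00000000e+00,
         1.00000000e+00]])}
side {'mtx': array([[458.11112211,   0.        , 323.37940279],
       [  0.        , 458.11112211, 196.69224895],
       [  0.        ,   0.        ,   1.        ]]), 'k1': -0.08569346157149915, 'extrinsics': array([[-0.95245342, -0.19804089,  0.23154326,  0.21378543],
       [-0.30441119,  0.58636293, -0.75067459,  0.96053528],
       [ 0.01289588, -0.78546695, -0.61876924,  0.8544432 ],
       [ 0.        ,  0.        ,  0.        ,  1.        ]])}
{'time': 0.1, 'joint_positions': array([-1.34276842e+00,  1.16444686e-01,  1.44220701e+00,  1.15262171e-05,
        1.58399679e+00, -3.77949632e-02]), 'joint_velocities': array([-1.16696292e-03, -1.31979053e-03, -1.03128812e-04,  4.87722483e-05,
        2.63567622e-05, -3.53925789e-04]), 'effort': array([ 1.53093715e-03, -7.22889447e+01, -6.23864579e+01,  7.82455970e-02,
        2.28003622e-02, -8.91703667e-05]), 'position': array([ 0.17728079, -0.65111136,  0.2179692 ]), 'tool_rot': array([-5.26079426e-04,  9.91180123e-01,  1.32520510e-01, -4.44014570e-05]), 'wrist_force': array([ 0.77922896, -0.67894625,  0.62194923]), 'wrist_torque': array([-0.0549872 ,  0.05328298, -0.03725163]), 'gripper_force': 0.0, 'grip_width': 1.0005950365858756}
```

View pics/top0.png

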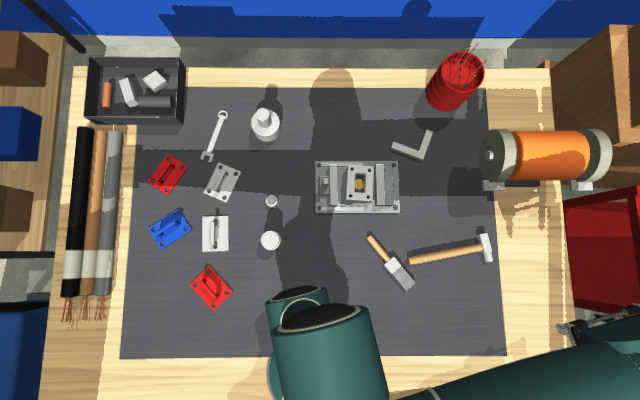

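View pics/side0.png

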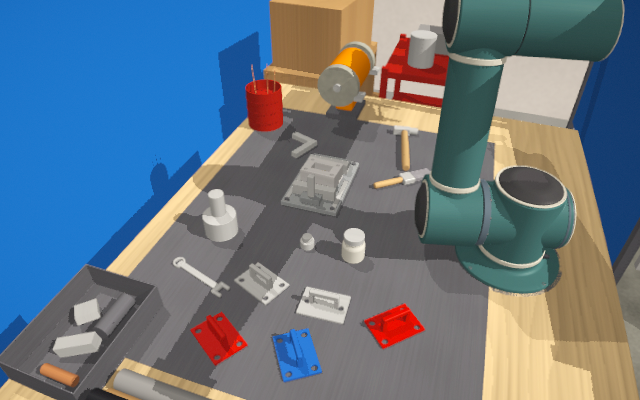

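The top view shows the fixture at about (357,187), with the jaw handle on its left near (323,187). The grey covers are at (222,181) and (215,233). I'll zoom in to identify the holes.

Run:
```python
import cv2,numpy as np
t=cv2.imread('pics/top0.png');s=cv2.imread('pics/side0.png')
def z(i,x,y,w,h): return cv2.resize(i[y:y+h,x:x+w],(400,300),interpolation=cv2.INTER_CUBIC)
# scale 4 (100x75)
im=np.vstack([np.hstack([z(t,307,150,100,75),z(t,180,155,120,90)]),np.hstack([z(s,275,145,100,75),z(s,230,250,132,99)])])
cv2.imwrite('pics/z0.png',im)
```

```text
(no output)
```

View pics/z0.png

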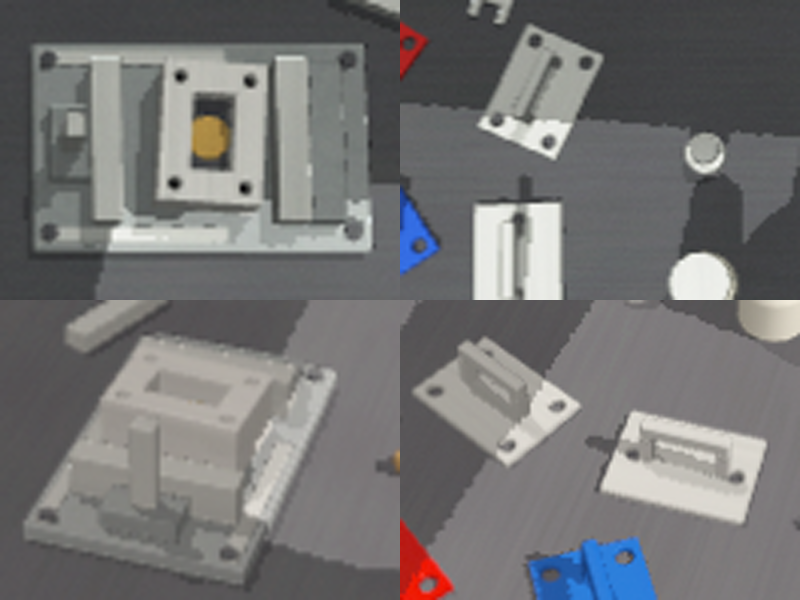

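Top right of the composite: the four-hole cover is the upper one, around (222,181) in the full top view, and the one at (215,233) has two holes. The housing holes are dark dots, and the jaw handle top is near (326,181) in top and (311,175) in side. Next I measure these with subpixel centroids and ray casting.

```bash
cat > h.py <<'E'
import cv2,numpy as np
from workcell import cams,readout
C={n:cams.get_calibration(n) for n in("top","side")}
def ray(n,px):
    c=C[n];u=cv2.undistortPoints(np.float64(px).reshape(-1,1,2),c['mtx'],np.array([c['k1'],0,0,0,0.]))[:,0]
    d=np.c_[u,np.ones(len(u))]@c['extrinsics'][:3,:3].T
    return c['extrinsics'][:3,3],d
def plane(n,px,z):
    o,d=ray(n,px);return o+d*((z-o[2])/d[:,2:])
def tri(pt,ps):
    (o1,d1),(o2,d2)=ray('top',pt),ray('side',ps);out=[]
    for a,b in zip(d1,d2):
        A=np.c_[a,-b];k=np.linalg.lstsq(A,o2-o1,rcond=None)[0]
        p,q=o1+a*k[0],o2+b*k[1];out.append(np.r_[(p+q)/2,np.linalg.norm(p-q)])
    return np.array(out)
def proj(n,P):
    c=C[n];E=np.linalg.inv(c['extrinsics'])
    return cv2.projectPoints(np.float64(P),cv2.Rodrigues(E[:3,:3])[0],E[:3,3],c['mtx'],np.array([c['k1'],0,0,0,0.]))[0][:,0]
def dark(img,seeds,r=3):
    g=cv2.cvtColor(img,cv2.COLOR_BGR2GRAY).astype(float);out=[]
    for s in seeds:
        x,y=np.round(s).astype(int)
        for _ in range(2):
            w=g[y-r:y+r+1,x-r:x+r+1];k=np.clip(np.median(w)-w-8,0,None)
            Y,X=np.mgrid[y-r:y+r+1,x-r:x+r+1]
            cx,cy=(k*X).sum()/k.sum(),(k*Y).sum()/k.sum();x,y=int(round(cx)),int(round(cy))
        out.append((cx,cy))
    return np.array(out)
E
cat > m.py <<'E'
from h import *
t=cv2.imread('pics/top0.png');s=cv2.imread('pics/side0.png')
np.set_printoptions(precision=4,suppress=True)
z1=lambda p,o,k:np.array(p,float)/k+o
def yaw(v):return np.degrees(np.arctan2(v[1],v[0]))
# bed holes (order: +y-left-top, right-top, right-bottom, left-bottom)
b=dark(t,z1([(48,60),(347,60),(353,229),(48,232)],(307,150),4));B=plane('top',b,.015);print('bed',b,B,B.mean(0),yaw(B[0]-B[1]),yaw(B[3]-B[2]))
h=dark(t,z1([(181,76),(250,81),(175,183),(244,187)],(307,150),4));H=plane('top',h,.065);print('hous',h,H,H.mean(0),'sides',np.linalg.norm(H[0]-H[1]),np.linalg.norm(H[0]-H[2]))
c=dark(t,z1([(135,40),(186,62),(97,120),(148,142)],(180,155),10/3));Cc=plane('top',c,.006);print('cov',c,Cc,Cc.mean(0),np.linalg.norm(Cc[0]-Cc[1]),np.linalg.norm(Cc[0]-Cc[2]),'yaw x',yaw(Cc[0]-Cc[2]),yaw(Cc[1]-Cc[3]))
# side holes by projection
for P,nm,z in((Cc,'cov',.006),(H,'hous',.065)):
    sp=proj('side',P);q=dark(s,sp);pt=c if nm=='cov' else h;print(nm,'side proj',sp,q,tri(pt,q))
print('handle',tri([(326,180.8)],[(311,175.5)]))
E
python3 m.py
```

```text
bed [[318.2342 164.8536]
 [393.2665 164.7657]
 [393.6268 206.5385]
 [318.625  207.7095]] [[ 0.6278 -0.0145  0.015 ]
 [ 0.6283 -0.2573  0.015 ]
 [ 0.4921 -0.2537  0.015 ]
 [ 0.4885 -0.0151  0.015 ]] [ 0.5592 -0.1351  0.015 ] 90.12844706243199 90.86957747335879
hous [[351.6533 168.5711]
 [368.9864 169.8354]
 [350.1679 195.3641]
 [367.8028 196.614 ]] [[ 0.604  -0.1162  0.065 ]
 [ 0.6001 -0.1697  0.065 ]
 [ 0.5203 -0.1102  0.065 ]
 [ 0.5164 -0.164   0.065 ]] [ 0.5602 -0.14    0.065 ] sides 0.05366913837654068 0.08394491787430716
cov [[220.0884 166.6983]
 [235.8245 173.7919]
 [208.558  190.5606]
 [223.802  197.9133]] [[0.6232 0.302  0.006 ]
 [0.5999 0.2509 0.006 ]
 [0.5451 0.3357 0.006 ]
 [0.5213 0.2867 0.006 ]] [0.5724 0.2938 0.006 ] 0.05612748531069223 0.0850542694024556 yaw x -23.370628783747836 -24.481848942919097
cov side proj [[241.4405 278.1557]
 [258.6534 265.8763]
 [265.3896 296.4565]
 [282.4879 283.8209]] [[241.0684 279.6711]
 [261.0188 263.5682]
 [264.9465 297.6535]
 [281.7082 284.6341]] [[0.6242 0.3031 0.0013 0.0001]
 [0.596  0.2487 0.0143 0.0043]
 [0.5459 0.3368 0.0024 0.0003]
 [0.5224 0.2875 0.0033 0.0014]]
hous side proj [[305.531  167.4576]
 [312.4619 158.4449]
 [331.3891 173.6974]
 [337.7152 164.2936]] [[301.9461 164.5063]
 [308.6984 154.3444]
 [329.7987 176.7315]
 [340.8529 165.9216]] [[ 0.608  -0.1138  0.0748  0.0125]
 [ 0.6037 -0.1659  0.08    0.0141]
 [ 0.5238 -0.1114  0.0519  0.003 ]
 [ 0.512  -0.1656  0.0601  0.0104]]
handle [[ 0.5585 -0.0349  0.1006  0.    ]]
```

```bash
cat > go.py <<'E'
# go.py x y z yawdeg : shift (cm) and turn (deg) in tool axes from present pose to tool-down pose, tool x at yaw
import sys,numpy as np
from scipy.spatial.transform import Rotation as R
from workcell import readout
s=readout.read_state();q=s['tool_rot'];r=R.from_quat([*q[1:],q[0]])
x,y,z,a=map(float,sys.argv[1:5])
t=R.from_euler('z',a,degrees=True)*R.from_euler('x',180,degrees=True)
print('xyz cm',(r.inv().apply(np.array([x,y,z])-s['position'])*100).round(2),'rot',(r.inv()*t).as_rotvec(degrees=True).round(2),'yaw',r.as_euler('zyx',degrees=True).round(2),'pos',s['position'].round(4),'t',s['time'],'F',s['wrist_force'].round(1),'grip',round(s['grip_width'],3),round(s['gripper_force'],1))
E
python3 go.py 0.5585 -0.035 0.16 0;python3 go.py 0.5585 -0.035 0.068 0
```

```text
xyz cm [ 52.97 -49.43   5.85] rot [-6.000e-02  1.000e-02  1.523e+01] yaw [-1.5230e+01 -1.0000e-02 -1.7994e+02] pos [ 0.1773 -0.6511  0.218 ] t 0.1 F [ 0.8 -0.7  0.6] grip 1.001 0.0
xyz cm [ 52.97 -49.42  15.05] rot [-6.000e-02  1.000e-02  1.523e+01] yaw [-1.5230e+01 -1.0000e-02 -1.7994e+02] pos [ 0.1773 -0.6511  0.218 ] t 0.1 F [ 0.8 -0.7  0.6] grip 1.001 0.0
```

```bash
python3 -m pendant '{"xyz":[[5,-5,0],[10,-9,0],[14,-13,0],[18,-17,0],[22,-20,0],[26,-24,0],[30,-28,0],[34,-32,0],[38,-35,0],[42,-39,0],[46,-43,0],[50,-46.5,1],[52.97,-49.43,2],[52.97,-49.43,4],[52.97,-49.43,5.8],[52.97,-49.43,5.8],[52.97,-49.43,5.8],[52.97,-49.43,5.8]],"delta_rot":[[0,0,1],[0,0,2],[0,0,3],[0,0,4],[0,0,5],[0,0,6],[0,0,7],[0,0,8],[0,0,9],[0,0,11],[0,0,13],[0,0,15.2],[0,0,15.2],[0,0,15.2],[0,0,15.2],[0,0,15.2],[0,0,15.2],[0,0,15.2]],"gripper":[0.5,0.5,0.5,0.5,0.5,0.5,0.5,0.5,0.5,0.5,0.5,0.5,0.5,0.5,0.5,0.5,0.5,0.5]}'
python3 go.py 0.5585 -0.035 0.068 0
python3 - <<'E'
from h import *
a=cams.grab_frame('top');b=cams.grab_frame('side')
f=lambda i,x,y,w,h:cv2.resize(i[y:y+h,x:x+w],(400,300),interpolation=cv2.INTER_CUBIC)
cv2.imwrite('pics/z1.png',np.hstack([f(a,250,110,180,135),f(b,230,80,160,120)]))
E
```

```text
time: 1.9
position: [0.5586, -0.036, 0.1616]
tool_rot: [0.0, 1.0, -0.0, 0.001]
wrist_force: [0.1, -0.4, 0.8]
grip_width: 0.501
gripper_force: 0.0
xyz cm [-0.02 -0.1   9.36] rot [ 0.02 -0.06 -0.01] yaw [1.0000e-02 6.0000e-02 1.7998e+02] pos [ 0.5586 -0.036   0.1616] t 1.9 F [ 0.1 -0.4  0.8] grip 0.501 0.0
```

View pics/z1.png

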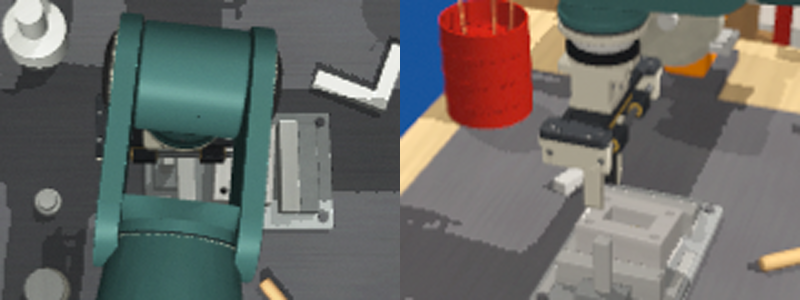

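The side crop shows the fingertips near (593,200), above and close to the handle top at (603,240). I'll project the TCP into this view to confirm they line up.

```bash
python3 -c "
from h import *
p=proj('side',[[.5586,-.036,.1616],[.5586,-.013,.1616],[.5586,-.059,.1616],[.5585,-.035,.105]]);print(p,(p-[230,80])*2.5+[400,0])"
```

```text
[[310.99381187 157.19708672]
 [308.23351422 161.62477405]
 [313.67894303 152.89124278]
 [310.9840396  174.21644018]] [[602.48452968 192.9927168 ]
 [595.58378554 204.06193514]
 [609.19735758 182.22810695]
 [602.46009901 235.54110044]]
```

```bash
python3 -m pendant '{"xyz":[[0,-0.1,3],[0,-0.1,6],[0,-0.1,8],[0,-0.1,9.3],[0,-0.1,9.3],[0,-0.1,9.3],[0,-0.1,9.3],[0,-0.1,9.3],[0,-0.1,9.3],[0,-0.1,9.3],[0,-0.1,9.3],[0,-0.1,9.3]],"delta_rot":[[0,0,0],[0,0,0],[0,0,0],[0,0,0],[0,0,0],[0,0,0],[0,0,0],[0,0,0],[0,0,0],[0,0,0],[0,0,0],[0,0,0]],"gripper":[0.5,0.5,0.5,0.5,0.5,0.5,0,0,0,0,0,0]}'
```

```text
time: 3.2
position: [0.5587, -0.034, 0.068]
tool_rot: [-0.0, 1.0, 0.0, 0.0]
wrist_force: [-0.5, 3.8, 4.5]
grip_width: 0.171
gripper_force: 30.0
```

```bash
python3 -m pendant '{"xyz":[[0,0.2,0],[0,0.4,0],[0,0.6,0],[0,0.8,0],[0,1,0],[0,1.2,0],[0,1.4,0],[0,1.6,0],[0,1.8,0],[0,2,0],[0,2.2,0],[0,2.4,0],[0,2.6,0],[0,2.8,0],[0,2.9,0],[0,3,0],[0,3.1,0],[0,3.2,0],[0,3.2,0],[0,3.2,0]],"delta_rot":[[0,0,0],[0,0,0],[0,0,0],[0,0,0],[0,0,0],[0,0,0],[0,0,0],[0,0,0],[0,0,0],[0,0,0],[0,0,0],[0,0,0],[0,0,0],[0,0,0],[0,0,0],[0,0,0],[0,0,0],[0,0,0],[0,0,0],[0,0,0]],"gripper":[0,0,0,0,0,0,0,0,0,0,0,0,0,0,0,0,0,0,0,0]}'
```

```text
time: 5.2
position: [0.5587, -0.0658, 0.068]
tool_rot: [-0.0, 1.0, 0.0, 0.0]
wrist_force: [-1.1, 7.0, 5.4]
grip_width: 0.17
gripper_force: 30.0
```

```bash
python3 -m pendant '{"xyz":[[0,0.1,0],[0,0.2,0],[0,0.3,0],[0,0.3,0]],"delta_rot":[[0,0,0],[0,0,0],[0,0,0],[0,0,0]],"gripper":[0,0,0,0]}'
python3 - <<'E'
from h import *
a=cams.grab_frame('top');b=cams.grab_frame('side')
f=lambda i,x,y,w,h:cv2.resize(i[y:y+h,x:x+w],(400,300),interpolation=cv2.INTER_CUBIC)
cv2.imwrite('pics/z2.png',np.hstack([f(a,297,135,120,90),f(b,265,135,120,90)]))
E
```

```text
time: 5.6
position: [0.5588, -0.0688, 0.068]
tool_rot: [-0.0, 1.0, 0.0, 0.0]
wrist_force: [0.0, 7.4, 6.1]
grip_width: 0.17
gripper_force: 30.0
```

View pics/z2.png

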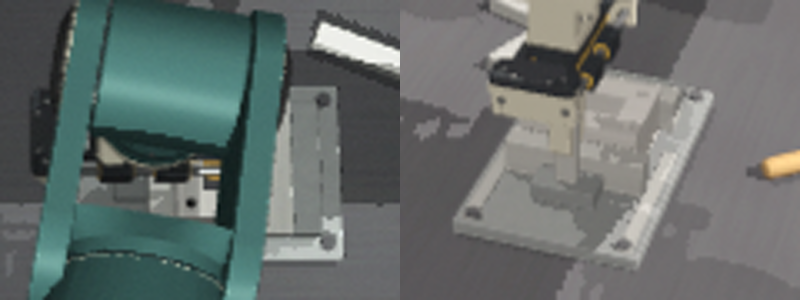

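The side view shows the gripper holding the handle and the jaw near or against the housing. Nothing is jammed, and the wrist force is only 7 N. I'll keep pushing in small steps until the force rises.

```bash
python3 -m pendant '{"xyz":[[0,0.05,0],[0,0.1,0],[0,0.15,0],[0,0.2,0],[0,0.2,0]],"delta_rot":[[0,0,0],[0,0,0],[0,0,0],[0,0,0],[0,0,0]],"gripper":[0,0,0,0,0]}';python3 -m pendant '{"xyz":[[0,0.05,0],[0,0.1,0],[0,0.1,0]],"delta_rot":[[0,0,0],[0,0,0],[0,0,0]],"gripper":[0,0,0]}'
```

```text
time: 6.2
position: [0.5587, -0.0707, 0.068]
tool_rot: [-0.001, 1.0, 0.0, 0.0]
wrist_force: [-1.3, 8.0, 5.8]
grip_width: 0.169
gripper_force: 30.0
time: 6.5
position: [0.5588, -0.0717, 0.068]
tool_rot: [-0.001, 1.0, 0.0, 0.0]
wrist_force: [-1.0, 8.2, 6.1]
grip_width: 0.173
gripper_force: 30.0
```

```bash
python3 -m pendant '{"xyz":[[0,0.05,0],[0,0.1,0],[0,0.1,0]],"delta_rot":[[0,0,0],[0,0,0],[0,0,0]],"gripper":[0,0,0]}'
```

```text
time: 6.8
position: [0.5587, -0.0726, 0.068]
tool_rot: [-0.001, 1.0, 0.0, 0.0]
wrist_force: [-1.5, 9.0, 6.3]
grip_width: 0.17
gripper_force: 30.0
```

```bash
python3 -m pendant '{"xyz":[[0,0.05,0],[0,0.1,0],[0,0.1,0]],"delta_rot":[[0,0,0],[0,0,0],[0,0,0]],"gripper":[0,0,0]}';python3 -m pendant '{"xyz":[[0,0.05,0],[0,0.1,0],[0,0.1,0]],"delta_rot":[[0,0,0],[0,0,0],[0,0,0]],"gripper":[0,0,0]}'
```

```text
time: 7.1
position: [0.5587, -0.0725, 0.068]
tool_rot: [-0.002, 1.0, 0.001, 0.0]
wrist_force: [-1.1, 18.7, 6.8]
grip_width: 0.172
gripper_force: 30.0
time: 7.4
position: [0.5587, -0.0725, 0.068]
tool_rot: [-0.003, 1.0, 0.001, 0.0]
wrist_force: [-1.2, 27.7, 7.3]
grip_width: 0.172
gripper_force: 30.0
```

The jaw has stopped and the force climbs without any motion, so the housing is clamped. I'll relax the push, open, lift, and move towards the cover.

```bash
python3 -m pendant '{"xyz":[[0,-0.1,0],[0,-0.2,0],[0,-0.2,0],[0,-0.2,0],[0,-0.2,0],[0,-0.2,0],[0,-0.2,-2],[0,-0.2,-4],[0,-0.2,-8],[0,-0.2,-12],[0,-5,-12],[0,-10,-12],[0,-15,-12],[0,-20,-12],[0,-25,-12],[0,-25,-12],[0,-25,-12],[0,-25,-12]],"delta_rot":[[0,0,0],[0,0,0],[0,0,0],[0,0,0],[0,0,0],[0,0,0],[0,0,0],[0,0,0],[0,0,0],[0,0,0],[0,0,0],[0,0,0],[0,0,0],[0,0,0],[0,0,0],[0,0,0],[0,0,0],[0,0,0]],"gripper":[0,0,0.35,0.35,0.35,0.35,0.35,0.35,0.35,0.35,0.35,0.35,0.35,0.35,0.35,0.35,0.35,0.35]}'
python3 - <<'E'
from h import *
np.set_printoptions(precision=4,suppress=True)
a=cams.grab_frame('top');b=cams.grab_frame('side');cv2.imwrite('pics/top3.png',a);cv2.imwrite('pics/side3.png',b)
f=lambda i,x,y,w,h:cv2.resize(i[y:y+h,x:x+w],(400,300),interpolation=cv2.INTER_CUBIC)
cv2.imwrite('pics/z3.png',np.vstack([np.hstack([f(a,307,150,100,75),f(b,275,145,100,75)]),np.hstack([f(a,180,145,120,90),f(b,220,250,120,90)])]))
E
```

```text
time: 9.2
position: [0.5585, 0.174, 0.1876]
tool_rot: [0.0, 1.0, -0.0, -0.0]
wrist_force: [0.4, -0.2, 0.3]
grip_width: 0.348
gripper_force: 0.0
```

View pics/z3.png

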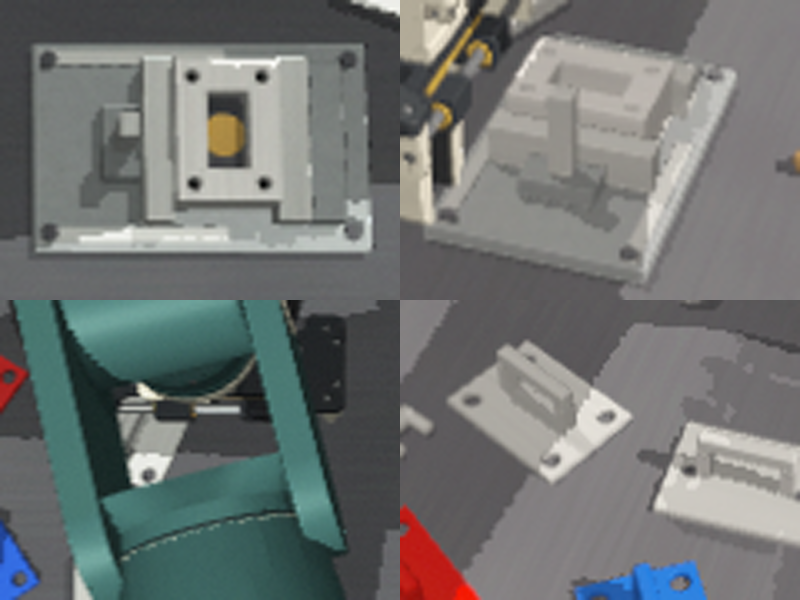

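The jaw is now up against the housing, which sits square (holes at crop (192,76), (262,76), (194,183), (265,183)), and the cover is undisturbed. I'll remeasure the housing and get the bar's position and height from enlarged views.

```bash
cat > m2.py <<'E'
from h import *
np.set_printoptions(precision=4,suppress=True)
t=cv2.imread('pics/top3.png');yaw=lambda v:np.degrees(np.arctan2(v[1],v[0]))
h=dark(t,np.array([(192,76),(262,76),(194,183),(265,183)])/4.+[307,150]);H=plane('top',h,.065)
print(h,H,H.mean(0),'x yaw',yaw(H[0]-H[2]),yaw(H[1]-H[3]),'y',yaw(H[0]-H[1])-90,yaw(H[2]-H[3])-90,np.linalg.norm(H[0]-H[2]),np.linalg.norm(H[0]-H[1]))
E
python3 m2.py
python3 - <<'E'
import cv2,numpy as np
t=cv2.imread('pics/top0.png');s=cv2.imread('pics/side0.png')
f=lambda i,x,y:cv2.resize(i[y:y+60,x:x+50],(400,480),interpolation=cv2.INTER_CUBIC)
cv2.imwrite('pics/z4.png',np.hstack([f(t,198,153),f(s,238,252)]))
E
```

```text
[[354.4596 168.6181]
 [371.9171 168.6476]
 [355.1303 195.4495]
 [372.6364 195.3878]] [[ 0.6039 -0.1249  0.065 ]
 [ 0.6038 -0.1789  0.065 ]
 [ 0.52   -0.1254  0.065 ]
 [ 0.5202 -0.1789  0.065 ]] [ 0.562 -0.152  0.065] x yaw 0.31532120866112323 0.016138799378900663 y -0.05219775722459019 0.19853982324538322 0.08385374275125565 0.054010880515795195
```

View pics/z4.png

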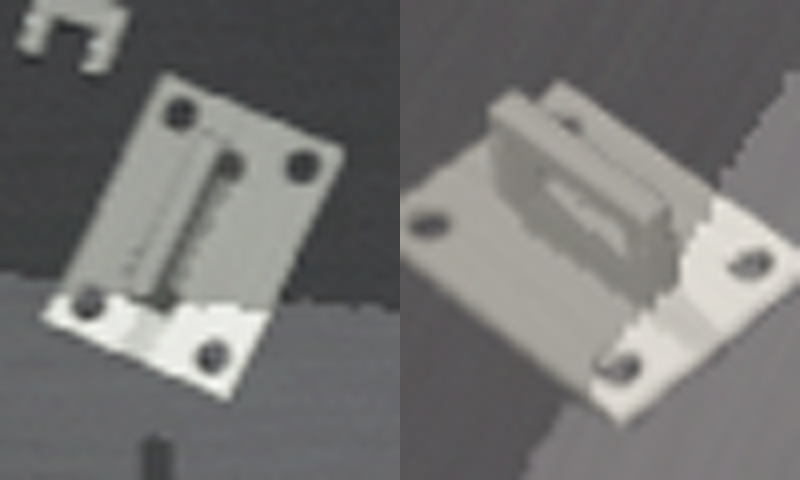

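The view shows four holes in top at (180,112), (302,166), (90,302), (213,356). The bar-top ends are at about (213,142) and (147,293) in top, and (501,96) and (661,210) in the side half. I'll triangulate those.

```bash
python3 - <<'E'
from h import *
np.set_printoptions(precision=4,suppress=True)
f=lambda p,o:(np.array(p)+.5)/8-.5+o
T=f([(213,142),(147,293)],(198,153));S=f([(101,96),(261,210)],(238,252))
P=tri(T,S);print(P,P.mean(0));d=P[0]-P[1];print(np.degrees(np.arctan2(d[1],d[0])),np.linalg.norm(d[:2]))
h=f([(180,112),(302,166),(90,302),(213,356)],(198,153));H=plane('top',h,.006);print(H,H.mean(0))
for a,b in((0,2),(1,3),(1,0),(3,2)):
    v=H[a]-H[b];print(np.degrees(np.arctan2(v[1],v[0])),np.linalg.norm(v))
c=f([(163,75),(343,152),(232,398),(42,318)],(198,153));print(plane('top',c,.006).mean(0),plane('top',T,.046).mean(0))
E
python3 go.py 0.571 0.293 0.1 -24; python3 go.py 0.571 0.293 0.021 -24
```

```text
[[0.6045 0.2806 0.042  0.0028]
 [0.5439 0.3044 0.0384 0.    ]] [0.5742 0.2925 0.0402 0.0014]
-21.454017917450177 0.06515721532672421
[[0.6236 0.3021 0.006 ]
 [0.6015 0.2526 0.006 ]
 [0.5459 0.335  0.006 ]
 [0.5241 0.2856 0.006 ]] [0.5738 0.2938 0.006 ]
-22.9237543835742 0.08438592571011587
-23.07007355892027 0.08410413656680607
-114.10206019354906 0.05421974792455619
-113.80752951201507 0.053999925681309985
[0.5732 0.2942 0.006 ] [0.5724 0.2909 0.046 ]
xyz cm [  1.22 -11.95   8.77] rot [ 1.000e-02 -1.000e-02  2.394e+01] yaw [6.0000e-02 0.0000e+00 1.7999e+02] pos [0.5586 0.1736 0.1877] t 9.3 F [ 0.1  0.1 -0.2] grip 0.35 0.0
xyz cm [  1.22 -11.95  16.67] rot [ 1.000e-02 -1.000e-02  2.394e+01] yaw [6.0000e-02 0.0000e+00 1.7999e+02] pos [0.5586 0.1736 0.1877] t 9.3 F [ 0.1  0.1 -0.2] grip 0.35 0.0
```

```bash
python3 -m pendant '{"xyz":[[0.5,-4,0],[1,-8,0],[1.5,-12,0],[1.5,-12,0],[1.5,-12,4],[1.5,-12,8],[1.5,-12,11],[1.5,-12,13],[1.5,-12,15],[1.5,-12,16.7],[1.5,-12,16.7],[1.5,-12,16.7],[1.5,-12,16.7],[1.5,-12,16.7],[1.5,-12,16.7],[1.5,-12,16.7],[1.5,-12,16.7],[1.5,-12,16.7]],"delta_rot":[[0,0,8],[0,0,16],[0,0,23.4],[0,0,23.4],[0,0,23.4],[0,0,23.4],[0,0,23.4],[0,0,23.4],[0,0,23.4],[0,0,23.4],[0,0,23.4],[0,0,23.4],[0,0,23.4],[0,0,23.4],[0,0,23.4],[0,0,23.4],[0,0,23.4],[0,0,23.4]],"gripper":[0.35,0.35,0.35,0.35,0.35,0.35,0.35,0.35,0.35,0.35,0.35,0.35,0,0,0,0,0,0]}'
```

```text
time: 11.1
position: [0.5737, 0.295, 0.0214]
tool_rot: [-0.0, 0.979, -0.202, 0.0]
wrist_force: [-1.4, -1.0, 6.6]
grip_width: 0.125
gripper_force: 30.0
```

```bash
python3 -m pendant '{"xyz":[[0,0,-0.5],[0,0,-1.5],[0,0,-3],[0,0,-5],[0,0,-7],[0,0,-9],[0,0,-11],[0,0,-13],[0,0,-14.5],[0,0,-15],[0,0,-15],[0,0,-15]],"delta_rot":[[0,0,0],[0,0,0],[0,0,0],[0,0,0],[0,0,0],[0,0,0],[0,0,0],[0,0,0],[0,0,0],[0,0,0],[0,0,0],[0,0,0]],"gripper":[0,0,0,0,0,0,0,0,0,0,0,0]}';python3 go.py 0.562 -0.152 0.171 0.1; python3 go.py 0.562 -0.152 0.101 0.1
```

```text
time: 12.3
position: [0.5731, 0.2946, 0.1697]
tool_rot: [0.0, 0.979, -0.203, -0.0]
wrist_force: [0.6, 0.2, -5.9]
grip_width: 0.123
gripper_force: 30.0
xyz cm [16.7  41.44 -0.11] rot [  0.04   0.06 -23.47] yaw [ 2.3370e+01 -6.0000e-02  1.7997e+02] pos [0.5731 0.2946 0.1697] t 12.3 F [ 0.6  0.2 -5.9] grip 0.123 30.0
xyz cm [16.71 41.43  6.89] rot [  0.04   0.06 -23.47] yaw [ 2.3370e+01 -6.0000e-02  1.7997e+02] pos [0.5731 0.2946 0.1697] t 12.3 F [ 0.6  0.2 -5.9] grip 0.123 30.0
```

Lifted (force −5.9 N). I'll carry it over the housing, staying high.

```bash
python3 -m pendant '{"xyz":[[0.4,1,0],[1.2,3,0],[2.4,6,0],[3.6,9,0],[4.8,12,0],[6,15,0],[7.3,18,0],[8.5,21,0],[9.7,24,0],[10.9,27,0],[12.1,30,0],[13.3,33,0],[14.5,36,0],[15.5,38.5,0],[16.2,40.2,0],[16.6,41.2,0],[16.7,41.4,0],[16.7,41.4,0],[16.7,41.4,0],[16.7,41.4,0]],"delta_rot":[[0,0,-1],[0,0,-3],[0,0,-5],[0,0,-7],[0,0,-9],[0,0,-11],[0,0,-13],[0,0,-15],[0,0,-17],[0,0,-19],[0,0,-21],[0,0,-22.5],[0,0,-23.5],[0,0,-23.5],[0,0,-23.5],[0,0,-23.5],[0,0,-23.5],[0,0,-23.5],[0,0,-23.5],[0,0,-23.5]],"gripper":[0,0,0,0,0,0,0,0,0,0,0,0,0,0,0,0,0,0,0,0]}';python3 go.py 0.562 -0.152 0.101 0.1
python3 - <<'E'
from h import *
a=cams.grab_frame('top');b=cams.grab_frame('side');cv2.imwrite('pics/top5.png',a);cv2.imwrite('pics/side5.png',b)
f=lambda i,x,y,w,h:cv2.resize(i[y:y+h,x:x+w],(400,480),interpolation=cv2.INTER_CUBIC)
cv2.imwrite('pics/z5.png',np.hstack([f(a,320,140,80,96),f(b,270,100,80,96)]))
E
```

```text
time: 14.3
position: [0.5625, -0.1507, 0.1706]
tool_rot: [-0.0, 1.0, 0.002, 0.0]
wrist_force: [0.6, 0.1, -5.4]
grip_width: 0.125
gripper_force: 30.0
xyz cm [-0.05  0.13  6.96] rot [-0.01 -0.    0.08] yaw [  -0.18    0.   -179.99] pos [ 0.5625 -0.1507  0.1706] t 14.3 F [ 0.6  0.1 -5.4] grip 0.125 30.0
```

View pics/z5.png

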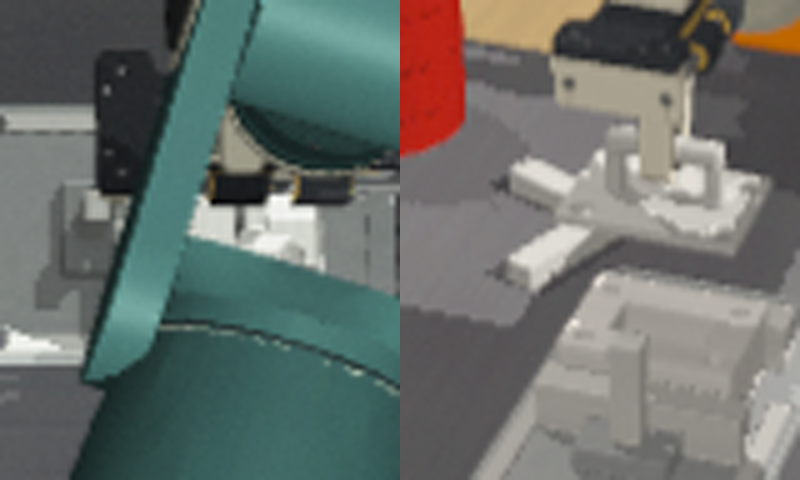

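The cover is held level by its bar in the side view, above and slightly behind the housing. I'll lower it to about 15 mm.

```bash
python3 -m pendant '{"xyz":[[0,0.1,1],[0,0.1,2],[0,0.1,3],[0,0.1,4],[0,0.1,5],[-0.05,0.1,5.8],[-0.05,0.1,6.4],[-0.05,0.1,6.7],[-0.05,0.1,6.9],[-0.05,0.1,6.9],[-0.05,0.1,6.9],[-0.05,0.1,6.9],[-0.05,0.1,6.9]],"delta_rot":[[0,0,0],[0,0,0],[0,0,0],[0,0,0],[0,0,0],[0,0,0],[0,0,0],[0,0,0],[0,0,0],[0,0,0],[0,0,0],[0,0,0],[0,0,0]],"gripper":[0,0,0,0,0,0,0,0,0,0,0,0,0]}'
python3 - <<'E'
from h import *
a=cams.grab_frame('top');b=cams.grab_frame('side');cv2.imwrite('pics/top6.png',a);cv2.imwrite('pics/side6.png',b)
f=lambda i,x,y,w,h:cv2.resize(i[y:y+h,x:x+w],(400,480),interpolation=cv2.INTER_CUBIC)
cv2.imwrite('pics/z6.png',np.hstack([f(a,340,150,50,60),f(b,290,135,60,72)]))
E
```

```text
time: 15.7
position: [0.5621, -0.1526, 0.1019]
tool_rot: [0.0, 1.0, 0.001, 0.0]
wrist_force: [0.5, 0.8, -5.5]
grip_width: 0.125
gripper_force: 30.0
```

View pics/z6.png

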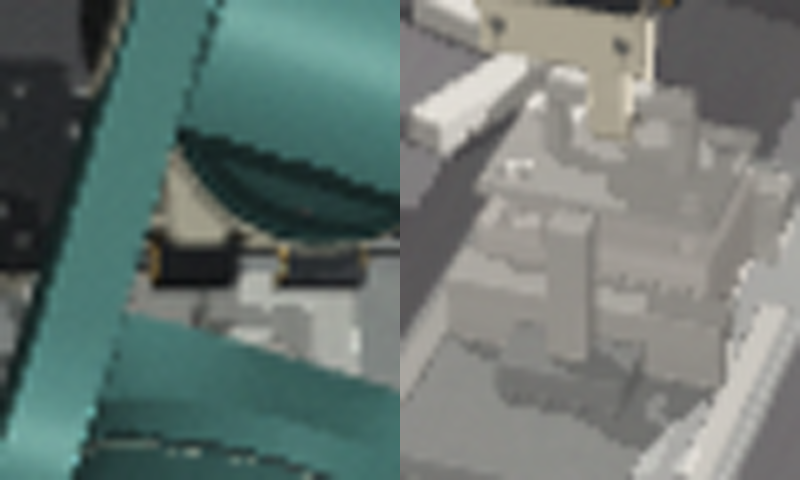

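The side view shows the cover level with a visible gap above the housing, and its near edge runs from about (477,190) to (712,228) in the crop. I'll take one last enlarged contrast view and compare corner positions with those predicted for perfect alignment.

Run:
```python
from h import *
np.set_printoptions(precision=1,suppress=True)
b=cv2.imread('pics/side6.png');g=cv2.cvtColor(b,cv2.COLOR_BGR2GRAY)[140:194,295:350]
g=cv2.createCLAHE(4,(3,3)).apply(cv2.resize(g,(550,540),interpolation=cv2.INTER_CUBIC));cv2.imwrite('pics/z7.png',g)
c=np.array([.562,-.1515,0]);f=lambda p:(proj('side',p)+.5-[295,140])*10-.5
for nm,sx,sy,zs in(("corner",.055,.04,(.065,.080,.086)),("hole",.042,.027,(.086,))):
  for z in zs:
    print(nm,z,*f([c+[a*sx,d*sy,z] for a,d in((1,1),(-1,1),(-1,-1),(1,-1))]))
print('bar top z.126 ends',*f([c+[.035,.006,.126],c+[-.035,.006,.126]]))
```

```text
corner 0.065 [ 64.1 279.6] [412.4 347.4] [485.6 205.8] [150.6 143.4]
corner 0.08 [ 63.3 238.5] [413.9 305.9] [487.5 165.3] [150.3 103.2]
corner 0.086 [ 63.  221.9] [414.5 289.2] [488.2 148.9] [150.2  86.9]
hole 0.086 [118.2 206.9] [385.  257.6] [435.8 163.3] [176.1 115.4]
bar top z.126 ends [162.4  62.8] [386.3 103.4]
```

View pics/z7.png

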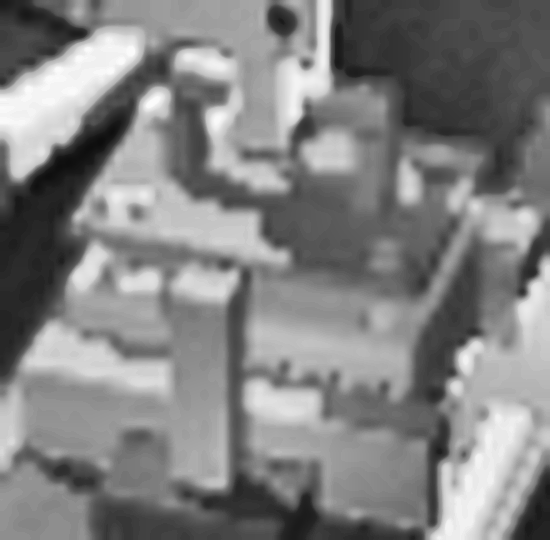

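In this view the visible near-left cover hole is at (122,207), against a prediction of (118,207), and the bar's right end is at about (390,105), against (386,103). That puts the sideways offset at roughly 1 mm, and the gap is clear. I'll check the silhouette edges numerically.

Run:
```python
import cv2,numpy as np
np.set_printoptions(linewidth=250)
a=cv2.imread('pics/side3.png',0);b=cv2.imread('pics/side6.png',0)
print('cols 296..314 now');
for r in range(155,172):print(r,b[r,296:314],'|',a[r,296:314])
print('cols 330..346')
for r in range(155,182,1):print(r,b[r,330:347],'|',a[r,330:347])
```

```text
cols 296..314 now
155 [187 199 200 195 108  89  78  72  87 112 162 168 168 170 167 154 142 141] | [ 52  54  65  56  38  38  48  73  85  85  88  89 104 177 222 181 175 169]
156 [187 198 178 131  78  69  72  85  97 145 166 166 166 167 165 154 141 141] | [137  47  54  61  36  37  56  86  90  88  90  95 151 223 196 177 177 180]
157 [175 168 110  73  71  84  87  94 129 165 167 167 166 167 165 158 140 139] | [136  75  56  60  38  54  84  89  88  86  90 115 197 194 172 157 162 163]
158 [130 122  72  84  85  89  92 115 163 168 168 167 168 168 168 166 160 138] | [117 151  55  61  61  74  89  89  88  90 104 176 225 178 175 165 164 164]
159 [ 94  92  85  88  89  90  96 146 167 171 212 200 193 211 168 168 167 159] | [126 147  56  63  76  86  89  89  89  94 150 226 231 180 179 177 175 176]
160 [ 87  87  87  89  88  90 115 162 152 152 197 173 158 170 167 166 166 166] | [130 128  54  69  87  89  88  89  90 114 197 196 194 179 179 179 179 178]
161 [ 86  88  88  88  88 100 160 167 158 155 181 172 144 155 167 167 166 166] | [ 79  76  55  82  88  88  87  89  96 152 225 179 178 178 178 178 178 172]
162 
[... 4774 characters left out ...]
135 127 128 129 135 169 167 168 167 169 168] | [154 155 155 154 156 154 136 129 129 129 135 170 167 167 168 169 169]
178 [143 141 147 133 153 152 133 127 129 139 187 166 167 167 168 168 168] | [143 142 148 133 154 152 134 127 129 141 188 166 168 168 167 169 169]
179 [136 135 137 136 154 140 130 126 113 135 169 167 167 167 167 168 168] | [163 161 163 160 161 141 131 128 113 136 170 167 168 168 168 169 169]
180 [136 135 135 136 139 136 135 134 133 150 144 167 166 169 181 174 174] | [168 166 167 167 166 162 161 160 160 174 145 166 167 170 182 175 174]
181 [136 135 137 136 137 137 136 137 136 139 153 166 164 153 196 194 195] | [167 167 167 167 168 168 168 167 166 154 154 167 165 154 196 195 198]
```

The left, right and hole measurements all put the cover about 1 mm low in x. Jaw contact puts the housing at y ≈ −0.1515, against the cover's −0.1526. I'll correct by 1 mm in both and verify.

```bash
python3 -m pendant '{"xyz":[[0.05,-0.05,0],[0.1,-0.1,0.1],[0.1,-0.1,0.1],[0.1,-0.1,0.1],[0.1,-0.1,0.1],[0.1,-0.1,0.1]],"delta_rot":[[0,0,0],[0,0,0],[0,0,0],[0,0,0],[0,0,0],[0,0,0]],"gripper":[0,0,0,0,0,0]}'
python3 - <<'E'
from h import *
np.set_printoptions(precision=2,suppress=True)
b=cams.grab_frame('side');g=cv2.cvtColor(b,cv2.COLOR_BGR2GRAY).astype(float)
# left silhouette of cover: half-level crossing 125 ; right lower edge: crossing 138 after dark side face
for r in (156,157,158,160,161):
    w=g[r,300:312];i=np.argmax(w>125);x=300+i-1+(125-w[i-1])/(w[i]-w[i-1]);print('L',r,round(x,2),'pred',round(300.85+(161.7-r)*.648,2))
for r in (164,165,166,167,168):print('R',r,g[r,335:343],'pred edge',round(335.9+(170.1-r)*.53,2))
from workcell import readout
s=readout.read_state();print(s['position'],s['joint_velocities'],s['time'])
E
```

```text
time: 16.4
position: [0.563, -0.1515, 0.1007]
tool_rot: [-0.0, 1.0, 0.001, -0.0]
wrist_force: [0.3, 0.0, -4.6]
grip_width: 0.121
gripper_force: 30.0
L 156 304.6 pred 304.54
L 157 303.89 pred 303.9
L 158 303.21 pred 303.25
L 160 301.86 pred 301.95
L 161 301.23 pred 301.3
R 164 [136. 136. 135. 132. 134. 148. 144. 132.] pred edge 339.13
R 165 [134. 136. 135. 126. 143. 149. 136. 131.] pred edge 338.6
R 166 [126. 135. 130. 128. 149. 145. 129. 130.] pred edge 338.07
R 167 [133. 134. 125. 140. 149. 136. 129. 130.] pred edge 337.54
R 168 [135. 132. 134. 149. 145. 130. 130. 130.] pred edge 337.01
[ 0.56 -0.15  0.1 ] [-0. -0.  0. -0. -0. -0.] 16.45
```

The edges now match the prediction to within about 0.1 px, and the arm is still. Handing in.

```bash
python3 -c "from workcell import env;print(env.close_job())"
```

```text
the job is handed in; nothing more can be done
None
```

I handed the job in at 16.5 s with the housing clamped square and the four-hole cover held still about 15 mm above it; by my measurements the holes line up to about 1 mm, but the hand-in gave no verdict.

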